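# Set the furnace support angles to one hand

### The arm

A 7-joint arm with a two-finger parallel gripper is mounted at the origin on the work surface. World frame = base frame: x ahead of the robot, y to its left, z up, the work surface at z = 0. Lengths are in m, angles in rad, forces in N, time in s.
With the tool pointing down it reaches from about 0.4 to 0.85 m from the base axis. Payload 6.9 kg.
Tool frame: the origin (TCP) lies where the fingers leave the gripper's body, on its centre line; the fingertips stand 73 mm ahead of it and the grasp point (between the pads) lies 54 mm ahead of it (arm.hold_point_z is the distance from the TCP to the grasp point, in m); z points along the fingers, y is the direction in which the jaws open and shut (so a half turn about z gives the same grasp; the last joint's range is limited). The gripper opens to 85 mm and grips with 20 to 120 N. Pads are 22 mm wide; open, the fingers measure 114 mm over their backs; the gripper's body (76 mm by 85 mm) begins 54 mm behind the grasp point. The pads swing forward as they close: fully open they stand 13 mm farther back than shut.
Start: joints at [-1.002, 0.507, -0.238, 1.5, 0.126, 1.149, -0.155], TCP at [0.28, 0.559, 0.304] pointing down, gripper open.
Joint ranges: [-3.08, 3.08], [-0.24, 2.05], [-1.43, 1.35], [0, 2.5], [-1.52, 4.66], [0.17, 1.96], [-2.89, 2.89]. Speed limits (rad/s): [2.39, 2.39, 3.14, 3.14, 3.14, 3.14, 3.14].

### API

Orientations are given as [roll, pitch, yaw] about the fixed x, y, z axes, in that order (R = Rz(yaw) Ry(pitch) Rx(roll)).
In Python, from rig import status, vision, job, arm gives the robot as it stands.
- The arm moves only by the tool move_arm, never from a script. Its argument "increments" is a list that holds one entry, the list of rows, each a list of 4 numbers: the shift along the tool's x, y, z in cm, then the turn about the tool's z in degrees. A call has 1 to 5 rows; each row shifts and turns the pose as measured when the row begins, along the tool's axes as they then stand; what a row does not reach is not made up. A row lasts 1/8 s, in which the tool goes at most 62.5 mm and 10.7 degrees, less where a joint would pass 70% of its speed; a pose out of reach is approached as far as the arm can. A call with a gripper value outside its range is refused whole. "claw" is the opening in per cent of the stroke, from 0 (shut) to 100 (fully open), set as the call begins (left out, the last holds). The fingers move at their own pace and stop on an object; the grip force is fixed at half the most. Time passes only in rows, so rows that do not move let the fingers close. It gives the time, the measured TCP pose, the force and the opening at its end, in the units of the state.
- status.read_state(): the state, without advancing time (a new reading comes with each control period).
- vision.capture(name): name is "side" or "top" or "wrist"; returns a dict with "color" (400x640x3 uint8, red, green, blue), "fx", "fy", "cx", "cy" (pixels), "T" (4x4, takes a point from camera to world coordinates). Camera axes: x right, y down, z forward; pixel columns grow to the right and rows downward; lengths in m; the calibration is good to about 2 mm. A picture is of the moment at which its call begins. There is no depth.
- job.close_job(): hands the job in, once; it reports no verdict.
The state is a dict: "time": time; "qpos": joint angles; "dq": joint speeds; "effort": joint torques, N m; "tcp_pos": TCP position; "tcp_rot": TCP orientation; "ft_force": force on the tool from outside, world axes, zero at the start; "ft_torque": the same for the moment, N m; "opening": finger opening in m.
Only numpy, scipy, OpenCV 4.12 (cv2) and the standard library are available. Lean on these libraries where they do the work, as an engineer would, in place of code of your own. Each camera call takes 0.05 s, during which the arm holds its last target. There are 200 camera calls.

### The job

The three gusseted aluminium support angles on the black rubber mat are to be bolted under the furnace flange and must all sit right-handed: resting on one leg, and seen with that leg towards you and the upright leg at the back, the gusset is at the right-hand end. Roll every angle that sits mirrored (gusset at the left) over onto its other leg so that it sits right-handed on the mat, and leave any that is already right where it is.

Things in the scene. Friction and masses are not known exactly. Their poses are not given: they have to be found in the camera images.
- angle_a_mid (a point): aluminium angle A (B, C alike), 0.24 kg: L profile 80 mm long, two legs 60 mm wide, 8 mm thick, a triangular gusset 7 mm thick closing one end. Point: centre of its 60 x 80 x 60 mm envelope, in the open space between the legs, 30 mm above the mat. Part axes: +y along the length to the gusset end; leg 1 lies 22 to 30 mm to the -z side, leg 2 lies 22 to 30 mm to the -x side.
- angle_b_mid (a point): aluminium angle B, shape, point and axes as angle A. For all three: +z up means it rests on leg 1, leg 2 upright: right-handed. +x up means it rests on leg 2, with leg 1 upright on the part's -z side: mirrored. The gusset fills the corner between the legs, 33 to 40 mm to the +y side; the other end is open.
- angle_c_mid (a point): aluminium angle C, shape, point and axes as angle A. For all three: pushed from the open side high on the upright leg (35 mm or more above the mat; towards the part's -z when mirrored) it grips the mat and rolls 90 degrees over its outer corner edge onto the other leg; its centre ends 60 mm further that way. About 2 N does it.
- mat_top (a point): black rubber bench mat, 360 x 660 mm, 4 mm thick, fixed to the bench; the point is the centre of its top face, 4 mm above the bench; x is along its 360 mm side, y along its 660 mm side, z up. A 42 mm tall bolt and a small brass collar stand on it among the angles, outside the path of a rolling angle.

How it is judged:
By the outcome, as a careful person would: the job done as asked, in the order asked, and still so for the second after the job is handed in, with the robot touching nothing.
It also fails if it takes over 40 s, if anything falls off the work surface, if the arm or the gripper's body presses on something with over 40 N, if the wrist force passes 120 N, or if a joint passes its speed limit or range.

## Working session

There is one attempt and no reset: what is moved stays moved. The work goes in short steps, Python scripts to look and compute and a tool call to move; the robot and the scene stay as the last step left them, time stands still between calls to the robot, and variables do not carry over. Pictures are saved under pics/ and viewed, about 8 in all and at most 12, crops included, and the job is handed in when it is done.

Besides the shell and the picture viewer there is one more tool, called after "Request:" in YAML: its name, and indented under it one key for each argument. move_arm: Moves the arm, as the interface text tells. Its arguments: {"type":"object","properties":{"increments":{"type":"array","items":{"type":"array","items":{"type":"array","items":{"type":"number"}}}},"claw":{"type":"number"}},"required":["increments"]}

```bash
mkdir -p pics; ls; cat > h.py <<'E'
import numpy as np,cv2
from rig import status,vision,job,arm
def cap(n,f):
    c=vision.capture(n); cv2.imwrite('pics/'+f,c['color'][:,:,::-1]); return c
def ray(c,u,v,z):
    d=c['T'][:3,:3]@np.array([(u-c['cx'])/c['fx'],(v-c['cy'])/c['fy'],1]); o=c['T'][:3,3]
    return o+d*(z-o[2])/d[2]
E
python3 - <<'E'
from h import *
import pickle
for n in('top','side'):
    c=cap(n,n+'1.png'); pickle.dump(c,open(n+'.pkl','wb')); print(n,c['fx'],c['cx'],c['cy'],c['T'].round(3).tolist())
s=status.read_state(); print(s['time'],s['tcp_pos'],s['tcp_rot'],s['opening'],arm.hold_point_z)
E
```

```text
pics
top 465.709254248641 322.6325499868452 200.28251133823858 [[0.011, -0.984, 0.176, 0.407], [-1.0, -0.009, 0.012, 0.01], [-0.011, -0.176, -0.984, 0.797], [0.0, 0.0, 0.0, 1.0]]
side 363.2676579433023 319.07358628440625 200.8510446725408 [[0.876, -0.285, 0.39, 0.273], [-0.482, -0.479, 0.734, -0.491], [-0.023, -0.83, -0.557, 0.437], [0.0, 0.0, 0.0, 1.0]]
0.1 [0.27948704 0.55863278 0.30310338] [-3.13993748e+00  2.28916828e-05  2.67785825e+00] 0.08572116970356211 0.0539
```

View pics/top1.png

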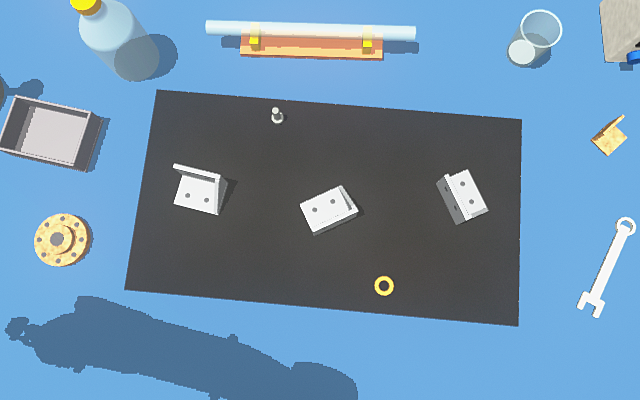

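View pics/side1.png

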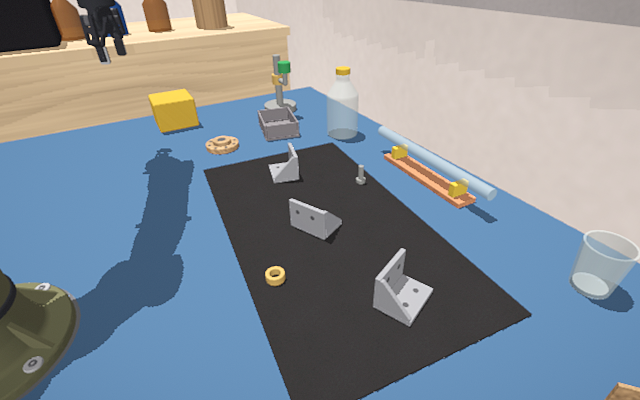

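The three angles are at about (200,190), (329,210) and (462,196) in the top view, and at (285,168), (313,218) and (402,290) in the side view. The bolt is at (277,115) and the collar at (384,286). I'll enlarge them to judge which way each one sits.

```bash
python3 - <<'E'
from h import *
t=cv2.imread('pics/top1.png');s=cv2.imread('pics/side1.png')
def cr(i,u,v,w=33):
    return cv2.resize(i[v-w:v+w,u-w:u+w],(264,264),interpolation=cv2.INTER_CUBIC)
a=np.hstack([cr(t,200,190),cr(t,329,210),cr(t,462,196)]);b=np.hstack([cr(s,285,168),cr(s,313,218),cr(s,402,286,40)])
cv2.imwrite('pics/crop.png',np.vstack([a,b]))
E
```

```text
(no output)
```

View pics/crop.png

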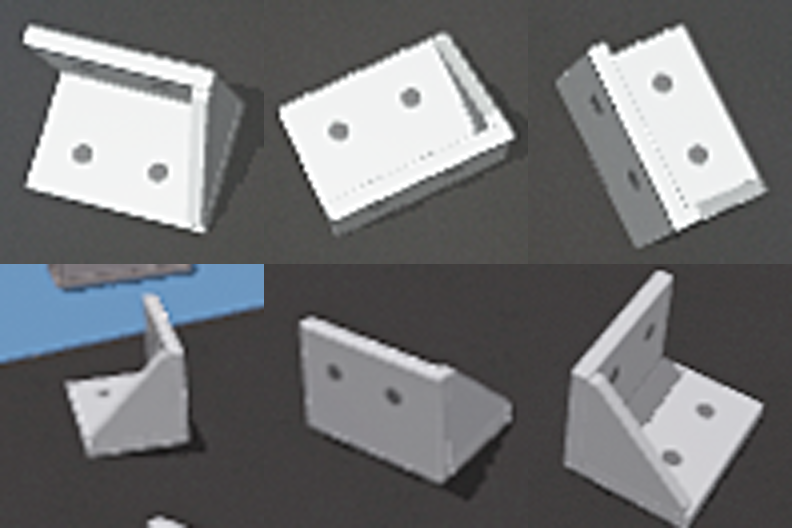

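In the crops, the left angle has its upright at the back (+x) and the gusset on the right, so it is right-handed and stays. The middle one's upright is on the robot side with the gusset at image right, so it is mirrored. The right one's upright is at image left with the gusset at the bottom, also mirrored. Next I'll work out positions and push directions.

```bash
python3 - <<'E'
from h import *
import pickle
c=pickle.load(open('top.pkl','rb'))
for n,up,fr in(('mid',[(313,231.7),(358.2,211.5)],[(300.7,204),(340,185.5)]),('right',[(444,175.5),(465,220.5)],[(468,169.7),(488.8,209.7)])):
    U=np.array([ray(c,*p,.064) for p in up])[:,:2];F=np.array([ray(c,*p,.012) for p in fr])[:,:2]
    e=U[1]-U[0];L=np.linalg.norm(e);e/=L
    d=np.array([-e[1],e[0]])
    if d@(U.mean(0)-F.mean(0))<0:d=-d
    print(n,'U',U.round(3).tolist(),'F',F.round(3).tolist(),'L',L.round(3),np.linalg.norm(F[1]-F[0]).round(3),'width',(d@(U.mean(0)-F.mean(0))).round(3),'push',d.round(3),'deg',np.degrees(np.arctan2(d[1],d[0])).round(1),'edge deg F',np.degrees(np.arctan2(*(F[1]-F[0])[::-1])).round(1),
     'start(outer-42mm)',(U.mean(0)-.042*d).round(3))
print('bolt',ray(c,278,122,.004).round(3),'collar',ray(c,384,286,.01).round(3))
E
```

```text
mid U [[0.488, 0.034], [0.521, -0.037]] F [[0.541, 0.057], [0.574, -0.01]] L 0.079 0.075 width 0.059 push [-0.908 -0.419] deg -155.2 edge deg F -63.8 start(outer-42mm) [0.542 0.016]
right U [[0.581, -0.176], [0.508, -0.206]] F [[0.603, -0.231], [0.534, -0.263]] L 0.079 0.077 width 0.061 push [-0.388  0.922] deg 112.8 edge deg F -155.2 start(outer-42mm) [ 0.56 -0.23]
bolt [0.69  0.101 0.004] collar [ 0.404 -0.084  0.01 ]
```

Request:
move_arm:
  increments:
    - [[0,0,0,-10.3],[0,0,0,-10.3],[0,0,0,-10.3],[0,0,0,-10.3],[0,0,0,-10.3]]
  claw: 0

```text
time: 0.72
tcp_pos: [0.2789, 0.5576, 0.3006]
tcp_rot: [-3.137, -0.005, -2.678]
ft_force: [0.4, -0.2, 0.4]
opening: 0.0
```

Request:
move_arm:
  increments:
    - [[0,-6,0,0],[0,-6,0,0],[0,-6,0,0],[0,-6,0,0],[0,-6,0,0]]

```text
time: 1.35
tcp_pos: [0.4146, 0.2859, 0.2987]
tcp_rot: [-3.139, -0.009, -2.667]
ft_force: [0.6, -0.5, -0.6]
opening: 0.0002
```

Request:
move_arm:
  increments:
    - [[0,-6,0,0],[0,-6,0,0],[0,-6,0,0],[0,-6,0,0],[0,0,0,0]]

```text
time: 1.98
tcp_pos: [0.5281, 0.0585, 0.298]
tcp_rot: [-3.137, -0.012, -2.676]
ft_force: [-0.2, 0.9, 0.2]
opening: 0.0
```

```bash
cat > go.py <<'E'
import sys
from h import *
from scipy.spatial.transform import Rotation as R
s=status.read_state(); x,y,z,deg=map(float,sys.argv[1:])
T=R.from_euler('xyz',s['tcp_rot']).as_matrix()
print('t',s['time'],'tcp',s['tcp_pos'].round(4),'yaw',np.degrees(s['tcp_rot'][2]).round(1),'shift cm',(100*T.T@(np.array([x,y,z])-s['tcp_pos'])).round(2),'turn',((np.degrees(s['tcp_rot'][2])-deg+180)%360-180).round(1))
E
python3 go.py .542 .016 .12 -155.2
```

```text
t 1.975 tcp [0.5281 0.0585 0.298 ] yaw -153.3 shift cm [ 0.46 -4.35 17.83] turn 1.9
```

Request:
move_arm:
  increments:
    - [[0.2,-4.3,2,1.9],[0.2,0,4,0],[0,0,4,0],[0,0,3,0],[0,0,0,0]]

```text
time: 2.6
tcp_pos: [0.5426, 0.0186, 0.1645]
tcp_rot: [-3.139, -0.011, -2.709]
ft_force: [0.5, -1.0, 0.8]
opening: -0.0001
```

```bash
python3 go.py .542 .016 .12 -155.2; python3 - <<'E'
from h import *
a=cap('wrist','w.png')['color'];b=cap('side','s.png')['color']
m=np.hstack([a,b])[:,:,::-1]
cv2.imwrite('pics/ws.png',cv2.resize(np.hstack([a[:,:,::-1],b[60:360,150:550,::-1].copy() if 0 else b[:,:,::-1]]),(800,250),interpolation=cv2.INTER_AREA))
cv2.imwrite('pics/s2.png',cv2.resize(b[120:320,200:520,::-1],(800,500)))
E
```

```text
t 2.6 tcp [0.5426 0.0186 0.1645] yaw -155.2 shift cm [ 0.11 -0.2   4.46] turn -0.0
```

View pics/s2.png

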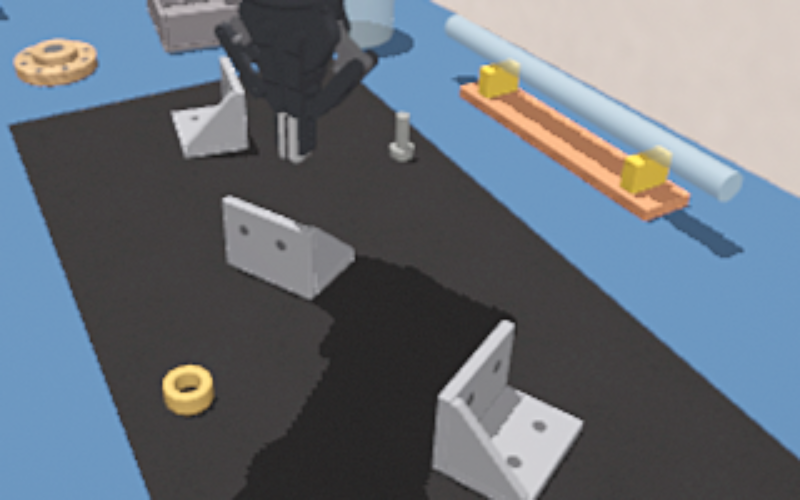

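The fingertip shows at full-image (318,183), which is where it projects from the measured pose. It hangs above the open side of the middle angle. I'll go down and push.

Request:
move_arm:
  increments:
    - [[0,-0.2,2.2,0],[0,0,2.2,0],[0,0,0,0]]

```text
time: 3.08
tcp_pos: [0.5479, 0.0179, 0.1274]
tcp_rot: [-3.134, 0.002, -2.709]
ft_force: [0.1, 0.1, -0.4]
opening: 0.0002
```

```bash
python3 go.py .542 .016 .12 -155.2
```

```text
t 3.075 tcp [0.5479 0.0179 0.1274] yaw -155.2 shift cm [0.62 0.08 0.74] turn -0.0
```

Request:
move_arm:
  increments:
    - [[0.8,0,0.7,0],[1,0,0,0],[1,0,0,0],[1,0,0,0],[1,0,0,0]]

```text
time: 3.7
tcp_pos: [0.5034, -0.0032, 0.1238]
tcp_rot: [-3.131, 0.008, -2.709]
ft_force: [-0.5, -0.8, -0.4]
opening: 0.0001
```

```bash
python3 go.py .542 .016 .12 -155.2
```

```text
t 3.7 tcp [ 0.5034 -0.0032  0.1238] yaw -155.2 shift cm [-4.3   0.13  0.42] turn -0.0
```

Request:
move_arm:
  increments:
    - [[0.8,0,0.4,0],[0.8,0,0.2,0],[0.8,0,0.1,0],[0.8,0,0,0],[0.8,0,0,0]]

```text
time: 4.32
tcp_pos: [0.4641, -0.0215, 0.1158]
tcp_rot: [-3.132, 0.007, -2.709]
ft_force: [-0.2, 0.3, -0.2]
opening: 0.0001
```

```bash
python3 go.py .542 .016 .12 -155.2; python3 - <<'E'
from h import *
b=cap('side','s3a.png')['color']
cv2.imwrite('pics/s3.png',cv2.resize(b[120:320,200:520,::-1],(800,500)))
E
```

```text
t 4.325 tcp [ 0.4641 -0.0215  0.1158] yaw -155.2 shift cm [-8.65  0.13 -0.36] turn -0.0
```

View pics/s3.png

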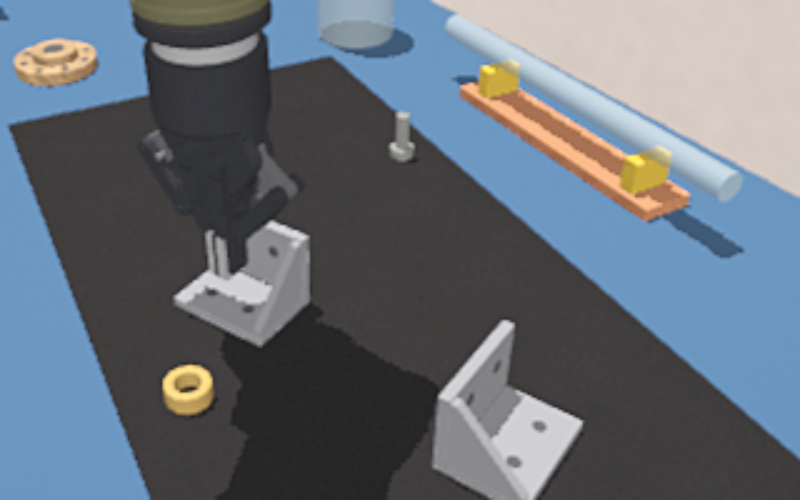

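The middle angle has rolled. It now rests with its upright at the back, around crop (285,250), and the gusset at the right end, with the finger clear of it. I'll lift and turn for the right angle.

Request:
move_arm:
  increments:
    - [[0,0,-4,0],[0,0,-4,0],[0,0,-4,0],[0,0,0,10.3],[0,0,0,10.3]]

```text
time: 5.0
tcp_pos: [0.4613, -0.0216, 0.2398]
tcp_rot: [-3.135, 0.009, -3.078]
ft_force: [0.3, -0.3, -0.1]
opening: 0.0002
```

Request:
move_arm:
  increments:
    - [[0,0,0,10.3],[0,0,0,10.3],[0,0,0,10.3],[0,0,0,10.3],[0,0,0,10.3]]

```text
time: 5.62
tcp_pos: [0.4608, -0.0216, 0.2405]
tcp_rot: [3.137, 0.012, 2.275]
ft_force: [-0.5, 0.3, -0.5]
opening: 0.0003
```

Request:
move_arm:
  increments:
    - [[0,0,0,10],[0,0,0,10],[0,0,0,0]]

```text
time: 6.0
tcp_pos: [0.4605, -0.0214, 0.2407]
tcp_rot: [3.133, 0.01, 1.916]
ft_force: [0.4, -0.3, -0.3]
opening: 0.0001
```

```bash
python3 go.py .56 -.23 .2 112.8
```

```text
t 6.0 tcp [ 0.4605 -0.0214  0.2407] yaw 109.8 shift cm [-22.96   2.27   4.31] turn -3.0
```

Request:
move_arm:
  increments:
    - [[-5,0.5,0,-3],[-5,0.8,0,0],[-5,0.8,0,0],[-5,0.8,0,0],[-3.5,0,0,0]]

```text
time: 6.62
tcp_pos: [0.5818, -0.228, 0.2432]
tcp_rot: [3.132, 0.008, 2.003]
ft_force: [0.0, -0.6, -0.1]
opening: -0.0001
```

```bash
python3 go.py .56 -.23 .12 112.8
```

```text
t 6.625 tcp [ 0.5818 -0.228   0.2432] yaw 114.8 shift cm [ 0.83 -2.18 12.29] turn 2.0
```

Request:
move_arm:
  increments:
    - [[0.3,-2.2,3,2],[0,0,4,0],[0,0,3,0],[0,0,2,0],[0,0,0,0]]

```text
time: 7.25
tcp_pos: [0.5621, -0.2403, 0.1189]
tcp_rot: [3.131, 0.009, 1.983]
ft_force: [0.8, -0.2, 0.6]
opening: 0.0005
```

```bash
python3 go.py .56 -.23 .12 112.8
```

```text
t 7.25 tcp [ 0.5621 -0.2403  0.1189] yaw 113.6 shift cm [ 1.03  0.22 -0.12] turn 0.8
```

Request:
move_arm:
  increments:
    - [[1,0.2,0,0.8],[1,0,0,0],[1,0,0,0],[1,0,0,0],[0.8,0,0,0]]

```text
time: 7.88
tcp_pos: [0.5454, -0.1926, 0.1219]
tcp_rot: [3.126, 0.013, 1.972]
ft_force: [0.1, 0.1, -0.6]
opening: -0.0001
```

```bash
python3 go.py .56 -.23 .12 112.8
```

```text
t 7.875 tcp [ 0.5454 -0.1926  0.1219] yaw 113.0 shift cm [-4.01 -0.12  0.23] turn 0.2
```

Request:
move_arm:
  increments:
    - [[0.8,0,0.3,0],[0.8,0,0.2,0],[0.8,0,0.1,0],[0.8,0,0,0],[0.8,0,0,0]]

```text
time: 8.5
tcp_pos: [0.5287, -0.1528, 0.1148]
tcp_rot: [3.126, 0.012, 1.973]
ft_force: [0.2, -0.2, 0.0]
opening: -0.0002
```

```bash
python3 go.py .56 -.23 .12 112.8; python3 - <<'E'
from h import *
b=cap('side','s4a.png')['color']
cv2.imwrite('pics/s4.png',cv2.resize(b[120:320,200:520,::-1],(800,500)))
E
```

```text
t 8.5 tcp [ 0.5287 -0.1528  0.1148] yaw 113.0 shift cm [-8.33 -0.13 -0.42] turn 0.2
```

View pics/s4.png

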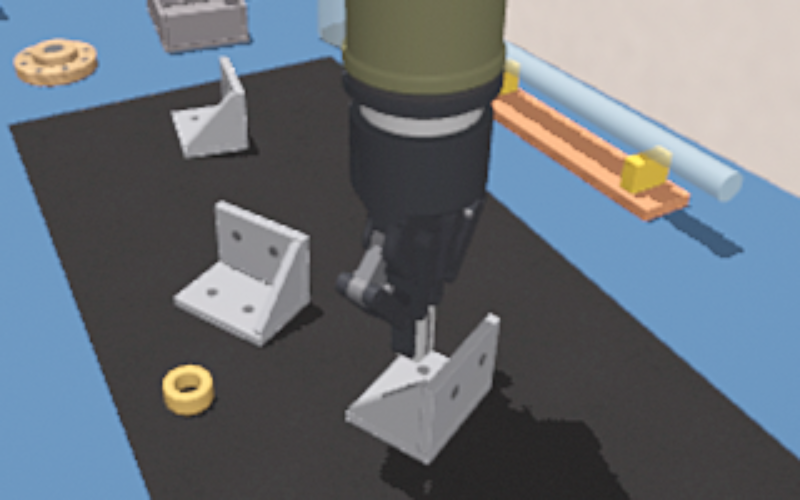

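The right angle has rolled too: its upright is at crop (465,390) and the gusset faces the camera. I'll lift clear, move back so the top view is open, and check.

Request:
move_arm:
  increments:
    - [[0,0,-4,0],[0,0,-5,0],[0,0,-5,0],[-5,0,0,0],[-5,0,0,0]]

```text
time: 9.18
tcp_pos: [0.566, -0.2394, 0.2611]
tcp_rot: [3.126, 0.01, 1.982]
ft_force: [1.0, 0.3, -0.5]
opening: -0.0001
```

Request:
move_arm:
  increments:
    - [[-6,0,0,0],[-6,0,0,0],[-6,0,0,0],[-6,0,0,0],[0,0,0,0]]

```text
time: 9.8
tcp_pos: [0.6643, -0.4692, 0.2614]
tcp_rot: [3.126, 0.01, 1.98]
ft_force: [0.4, -0.3, 0.4]
opening: 0.0
```

```bash
python3 - <<'E'
from h import *
a=cap('top','t5.png')['color'];b=cap('side','s5.png')['color']
cv2.imwrite('pics/f5.png',np.vstack([cv2.resize(a[130:270,150:510,::-1],(771,300),interpolation=cv2.INTER_CUBIC),cv2.resize(b[135:315,209:520,::-1],(771,300),interpolation=cv2.INTER_CUBIC)]))
print(status.read_state()['tcp_pos'],status.read_state()['ft_force'])
E
```

```text
[ 0.66504701 -0.46449763  0.26361019] [ 0.00973984  0.19781606 -0.31662319]
```

View pics/f5.png

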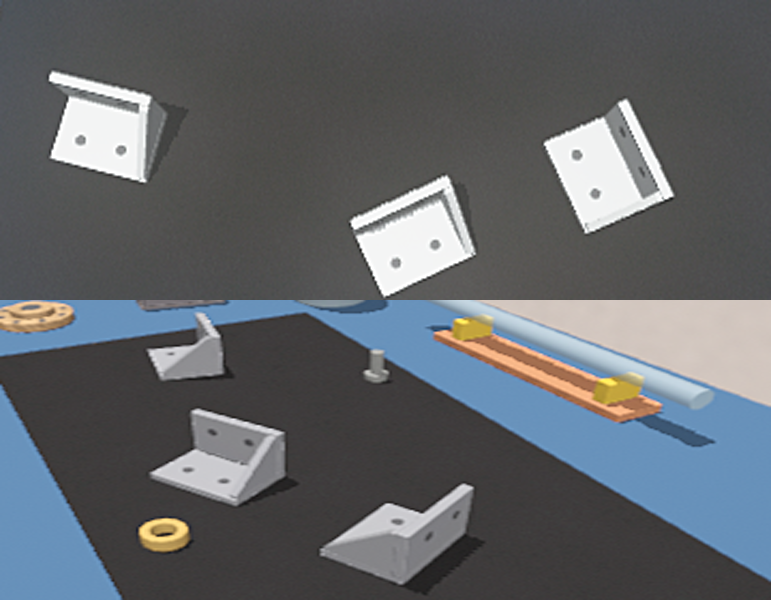

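All three lie flat on one leg with the gusset at the right. In the top part of the picture the left angle at (105,130) has not moved. The middle one at (412,235) has its upright at the back and gusset on the right. The right one at (608,165) has its upright at image right and gusset at the bottom, which is also right-handed. The bolt and collar are still standing. I'll hand the job in.

```bash
python3 -c "
from rig import job; print(job.close_job())"
```

```text
the job is handed in; nothing more can be done
None
```

All three angles now sit right-handed on the mat, and I handed the job in at about 10 s of the 40 s allowed. The left angle was already right-handed, so I left it alone. The middle and right ones were mirrored, so I rolled each over its outer edge with the shut fingers, pushing high on the upright leg.

The last top and side pictures show all three lying flat with the gusset at the right-hand end. The left angle, the bolt and the collar are where they were. The arm was clear of everything, and force readings stayed at about 1 N throughout. No check failed or disagreed.

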